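# Check the fixture corner with the engineer's square

### The arm

A 6-joint arm with a two-finger parallel gripper is mounted at the origin on the work surface; the furniture and walls round the work are solid. World frame = base frame: x ahead of the robot, y to its left, z up, the work surface at z = 0. Lengths are in m, angles in rad, forces in N, time in s.
With the tool pointing down it reaches from about 0.35 to 0.975 m from the base axis. Payload 4.9 kg.
Tool frame: the origin (TCP) lies midway between the tips of the shut fingers; the grasp point (between the pads) lies pinch_z behind it (pinch_z is the distance from the TCP to the grasp point, in m); z points along the fingers, y is the line along which they close (so a half turn about z gives the same grasp; the last joint's range is limited). The gripper opens to 85 mm and grips with 20 to 120 N. Pads are 22 mm wide; open, the fingers measure 114 mm over their backs; the gripper's body (76 mm by 85 mm) begins 54 mm behind the grasp point. The pads swing forward as they close: fully open they stand 13 mm farther back than shut.
Start: joints at [-1.437, 0.053, 1.613, -0, 1.476, -0.119], TCP at [0.156, -0.605, 0.231] pointing down, gripper open.
Joint ranges: [-3.01, 3.01], [-1.01, 2.22], [0.06, 2.58], [-1.02, 4.17], [0.09, 2.62], [-3.14, 3.14]. Speed limits (rad/s): [2.57, 2.57, 3.14, 3.14, 3.14, 3.14].

### API

Orientations are given as a 3x3 rotation matrix whose columns are the frame's x, y, z axes.
In Python, from plant import state, camera, close_job, pinch_z gives the robot as it stands.
- The arm moves only by the tool move_arm, never from a script. Its argument "moves" is a list of rows, each a list of 3 entries, a list of its own where there are three numbers: the opening in per cent of the stroke, from 0 (shut) to 100 (fully open), then the shift along the tool's x, y, z in cm, then the turn about the tool's z in rad. In form: [[hand, [dx, dy, dz], twist], ...]. A call has 1 to 12 rows; each row shifts and turns the commanded pose from where the row before left it, along the tool's axes as they then stand; what a row does not reach is not made up. A row lasts 1/10 s, in which the tool goes at most 50 mm and 8.59 degrees, less where a joint would pass 70% of its speed; a pose out of reach is approached as far as the arm can. A call with a gripper value outside its range is refused whole. The fingers move at their own pace and stop on an object; "force" is the grip in N (left out, the last holds). Time passes only in rows, so rows that do not move let the fingers close. It gives the time, the measured TCP pose, the force, the opening and the grip force at its end, in the units of the state.
- state(): the state, without advancing time (a new reading comes with each control period).
- camera(name): name is "scene" or "side" or "wrist"; returns a dict with "frame" (384x512x3 uint8, blue, green, red), "K" (3x3 intrinsics, pixels), "R" (3x3) and "t" (3): a world point X has camera coordinates R X + t. Camera axes: x right, y down, z forward; pixel columns grow to the right and rows downward; lengths in m; the calibration is good to about 2 mm. A picture is of the moment at which its call begins. There is no depth.
- close_job(): hands the job in; it is judged then, once.
The state is a dict: "time": time; "joint_positions": joint angles; "joint_vel": joint speeds; "joint_torque": joint torques, N m; "position": TCP position; "orientation": TCP orientation; "ft_force": force on the tool from outside, world axes, zero at the start; "ft_torque": the same for the moment, N m; "gripper_width": finger opening in m; "gripper_force": force on a finger pad.
Only numpy, scipy, OpenCV 4.12 (cv2) and the standard library are available. Lean on these libraries where they do the work, as an engineer would, in place of code of your own. Each camera call takes 0.05 s, during which the arm holds its last target. There are 200 camera calls.

### The job

Draw the steel L-shaped engineer's square straight up out of its slot in the rack by the blue end of its upright leg, carry it to the corner fixture, and set it in the corner with its foot along the surface plate and its heel at the upright. Press it gently into the corner, down and sideways, until its lower edge sits flush on the plate and its back edge flush against the upright's face, square to that face, and finish while still gripping it and keeping it pressed against both. Leave the two flat gauge plates in the rack and everything else on the table where they are.

Things in the scene. Friction and masses are not known exactly. Their poses are not given: they have to be found in the camera images.
- square: Engineer's square: steel L, 8 mm thick, upright in any of the rack's 3 slots, about 0.16 kg. Origin at its outer heel (bottom outer corner, mid-thickness); x across the thickness, z up the leg, -y along the foot. Leg 100 mm high, 26 wide (y -26 to 0); foot 90 mm long (y -90 to 0), 26 high. Back edge y = 0, lower edge z = 0. Pinch the leg's blue top end (about 33 mm) across the thickness (x).
- grip (a point): Middle of the blue end of the square's upright leg, 85 mm above its lower edge, 15 mm below its top, 13 mm in from its back edge, mid-thickness.
- toe (a point): Tip of the square's foot at its lower edge, 90 mm from the heel.
- rack: Fixed rack, grey base and ends, white teeth, 150 (x) x 114 (y) x 36 mm high. Origin under its centre on the table, z up. Three slots along its y at x = -46, 0, +46 mm, each 11 mm wide, 94 long, floor 8 mm above the table, open at the top. The square stands in a slot with its axes parallel to the rack's, heel towards +y.
- plate_a: Aluminium flat gauge plate with three dark holes, 8 x 90 x 42 mm high, standing in another slot of the rack, its top 50 mm above the table; stays there. Origin at its lower corner at the rack's +y end.
- plate_b: Brass flat gauge plate, same sizes, in the remaining slot; stays there. Origin at its lower corner at the rack's +y end.
- fixture: The corner fixture, fixed to the table at a varying place and turn. Origin under its centre on the table, z up. It carries a dark steel surface plate and an aluminium upright at its +y end. Outline 120 (x) x 170 (y) mm.
- surface_plate: Dark steel surface plate of the fixture, 110 (x) x 160 (y) mm, its flat top 15 mm above the table (same origin and axes as the fixture).
- upright: Aluminium upright (angle block) of the fixture, same origin and axes as the fixture: a flat face 70 mm wide (x) and 50 mm high, at y = +40 mm, looking to -y, rising from the plate's top (15 mm) to 65 mm above the table; 12 mm thick, ribs behind it. It and the plate are rigid.
- corner (a point): Inside corner of the fixture: mid-width of the line where the upright's face meets the top of the surface plate. In the goal pose the square's heel is on this line, within 20 mm of this point, its y and z axes along the fixture's.
- upright_top (a point): Middle of the top edge of the upright's face, 50 mm above the corner.
- grease_tin: Low round tin, blue and grey, 54 mm across, 24 mm high; bystander, loose. Origin under its centre.
- label_roll: Roll of white labels, 59 mm across, 30 mm high; bystander, loose. Origin under its centre.
Mind the look-alikes: they are no part of the job. There is more than one size of the square; the one meant has the size given above.

How it is judged:
By the outcome, as a careful person would: the job done as asked, in the order asked, and still so for the second after the job is handed in, while the arm keeps its last pose, push and grip.
It also fails if it takes over 61 s, if anything falls off the work surface, if the arm or the gripper's body presses on something with over 40 N, if the wrist force passes 120 N, or if a joint passes its speed limit or range.

## Working session

There is one attempt and no reset: what is moved stays moved. The work goes in short steps, Python scripts to look and compute and a tool call to move; the robot and the scene stay as the last step left them, time stands still between calls to the robot, and variables do not carry over. Pictures are saved under pics/ and viewed, at most 10 in all, crops included, and the job is handed in when it is done.

Besides the shell and the picture viewer there is one more tool, called as name(argument=value, ...), one argument or row to a line, values as JSON. move_arm: Moves the arm, as the interface text tells. Its arguments: {"type":"object","properties":{"moves":{"type":"array"},"force":{"type":"number"}},"required":["moves"]}

```bash
ls; mkdir -p pics
python3 - <<'E'
from plant import state,camera,pinch_z
import cv2,numpy as np
print(pinch_z);s=state();print(s)
for n in("scene","side"):
    c=camera(n);cv2.imwrite(f"pics/{n}0.png",c["frame"]);np.savez(f"pics/{n}0.npz",**c);print(n,c["K"],c["R"],c["t"])
c=camera("wrist");cv2.imwrite("pics/wrist0.png",c["frame"]);np.savez("pics/wrist0.npz",**c)
E
```

```text
pics
0.0187
{'time': 0.0, 'joint_positions': array([-1.43700755e+00,  5.33527454e-02,  1.61431710e+00,  1.11851412e-05,
        1.47600117e+00, -1.18995793e-01]), 'joint_vel': array([-0.00171133,  0.00051835,  0.00267553, -0.00086313, -0.00084231,
       -0.00202157]), 'joint_torque': array([-2.14053267e-03, -3.93685806e+01, -3.70177603e+01, -3.23602035e-04,
        7.05950733e-03,  5.14505388e-06]), 'position': array([ 0.15623408, -0.60450407,  0.23005177]), 'orientation': array([[ 9.68220055e-01,  2.50099689e-01, -2.66197124e-04],
       [ 2.50099698e-01, -9.68217895e-01,  2.06127289e-03],
       [ 2.57786892e-04, -2.06234158e-03, -9.99997840e-01]]), 'ft_force': array([ 0.04953947,  0.61211321, -0.66510983]), 'ft_torque': array([ 0.00417715, -0.01169204, -0.03232701]), 'gripper_force': 0.0, 'gripper_width': 0.08565884293798028}
scene [[493.08580862   0.         247.30140326]
 [  0.         493.08580862 194.30103323]
 [  0.           0.           1.        ]] [[-0.83462122 -0.55080913  0.0040886 ]
 [-0.42091592  0.63297572 -0.64974728]
 [ 0.35529875 -0.54401383 -0.7601393 ]] [0.42083157 0.30361407 0.98516248]
side [[462.27119583   0.         261.30671604]
 [  0.         462.27119583 201.2389195 ]
 [  0.           0.           1.        ]] [[ 0.99856669 -0.05343793 -0.00299313]
 [-0.03578774 -0.6250722  -0.7797461 ]
 [ 0.03979709  0.7787356  -0.6260887 ]] [-0.56568979  0.0621366   1.5051808 ]
```

View pics/scene0.png

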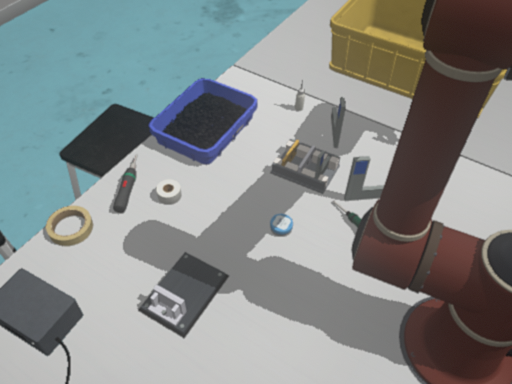

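View pics/side0.png

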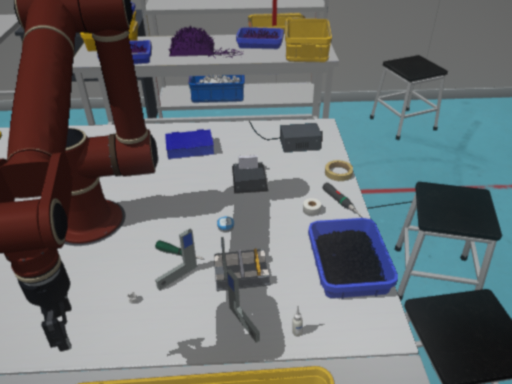

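Run:
```python
import cv2,numpy as np
a=cv2.imread("pics/scene0.png")[85:215,260:400];b=cv2.imread("pics/side0.png")[215:345,145:285]
c=cv2.imread("pics/scene0.png")[245:340,130:235]
f=lambda i,s:cv2.resize(i,None,fx=s,fy=s,interpolation=cv2.INTER_CUBIC)
A=np.hstack([f(a,2.8),f(b,2.8)]);print(A.shape)
d=cv2.imread("pics/side0.png")[150:200,220:280]
w=np.zeros((600-A.shape[0],A.shape[1],3),np.uint8)
C=f(c,2.4)[:w.shape[0]];D=f(d,4.5)[:w.shape[0]];w[:C.shape[0],:C.shape[1]]=C;w[:D.shape[0],300:300+D.shape[1]]=D
cv2.imwrite("pics/crop1.png",np.vstack([A,w]))
```

```text
(364, 784, 3)
```

View pics/crop1.png

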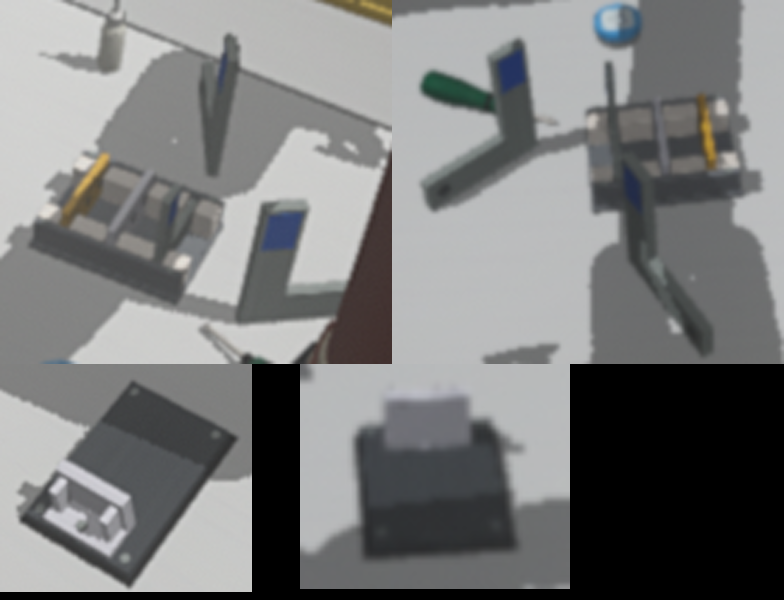

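```bash
cat > h.py <<'E'
import numpy as np,cv2
def load(n):return dict(np.load(f"pics/{n}.npz"))
def onz(c,uv,z):
    d=c["R"].T@np.linalg.solve(c["K"],[uv[0],uv[1],1.]);o=-c["R"].T@c["t"];return (o+d*(z-o[2])/d[2])
def proj(c,X):
    p=(c["R"]@np.atleast_2d(X).T+c["t"][:,None]);p=c["K"]@p;return (p[:2]/p[2]).T
E
python3 - <<'E'
from h import *
s=load("scene0");d=load("side0");w=load("wrist0")
A=lambda x,y:(260+x/2.8-.3,85+y/2.8-.3);B=lambda x,y:(145+(x-392)/2.8-.3,215+y/2.8-.3)
C=lambda x,y:(130+x/2.4-.3,245+(y-364)/2.4-.3);D=lambda x,y:(220+(x-300)/4.5,150+(y-364)/4.5)
np.set_printoptions(precision=4,suppress=True)
for l,c,p,z in [("brass",s,A(68,222),.05),("",s,A(107,155),.05),("",d,B(713,165),.05),("",d,B(702,95),.05),
 ("alu",s,A(107,243),.05),("",s,A(152,172),.05),("",d,B(663,170),.05),("",d,B(658,100),.05),
 ("legtop",s,A(178,187),.108),("",d,B(610,65),.108),
 ("fixplate",s,C(135,380),.015),("",s,C(237,437),.015),("",s,C(130,586),.015),("",s,C(22,518),.015),
 ("side fix",d,D(515,548),.015),("",d,D(365,555),.015),
 ("upr top",s,C(60,462),.065),("",s,C(133,497),.065),("side",d,D(383,396),.065),("",d,D(470,396),.065)]:
  print(l,onz(c,p,z))
print(-w["R"].T@w["t"],w["R"],w["K"])
E
```

```text
brass [ 0.5254 -0.1996  0.05  ]
 [ 0.5396 -0.2954  0.05  ]
 [ 0.5448 -0.3086  0.05  ]
 [ 0.5383 -0.212   0.05  ]
alu [ 0.4834 -0.1965  0.05  ]
 [ 0.4933 -0.2986  0.05  ]
 [ 0.4962 -0.3124  0.05  ]
 [ 0.493  -0.2167  0.05  ]
legtop [ 0.4422 -0.238   0.108 ]
 [ 0.4473 -0.2236  0.108 ]
fixplate [0.5854 0.1283 0.015 ]
 [0.4702 0.1261 0.015 ]
 [0.4627 0.2918 0.015 ]
 [0.5785 0.2945 0.015 ]
side fix [0.5945 0.104  0.015 ]
 [0.4792 0.1018 0.015 ]
upr top [0.5623 0.2527 0.065 ]
 [0.4907 0.2446 0.065 ]
side [0.4969 0.2458 0.065 ]
 [0.5668 0.2417 0.065 ]
[ 0.2308 -0.5857  0.3719] [[ 0.2498 -0.9683 -0.0014]
 [-0.9232 -0.2386  0.3012]
 [-0.292  -0.074  -0.9535]] [[293.9509   0.     255.3822]
 [  0.     293.9509 188.6386]
 [  0.       0.       1.    ]]
```

move_arm(
  moves=[
    [100,[3.36,-2.53,-0.25],0],
    [100,[3.36,-2.53,-0.25],0],
    [100,[3.36,-2.53,-0.25],0],
    [100,[3.36,-2.53,-0.25],0],
    [100,[3.36,-2.53,-0.25],0],
    [100,[3.36,-2.53,-0.25],0],
    [100,[3.36,-2.53,-0.25],0],
    [100,[3.36,-2.53,-0.25],0],
    [100,[3.36,-2.53,-0.25],0],
    [100,[3.36,-2.53,-0.25],0],
    [100,[3.36,-2.53,-0.25],0],
    [100,[3.36,-2.53,-0.25],0],
  ],
  force=40,
)

```text
time: 1.35
position: [0.4715, -0.2087, 0.2612]
orientation: [[0.968, 0.25, -0.0], [0.25, -0.968, -0.0], [-0.0, 0.0, -1.0]]
ft_force: [0.9, 0.3, 0.2]
gripper_width: 0.0851
gripper_force: 0.0
```

move_arm(
  moves=[
    [100,[0,0,0],-0.14],
    [100,[0,0,0],-0.14],
    [100,[0,0,0],-0.14],
    [100,[0,0,0],-0.14],
    [100,[0,0,0],-0.14],
    [100,[0,0,0],-0.14],
    [100,[0,0,0],-0.14],
    [100,[0,0,0],-0.14],
    [100,[0,0,0],-0.14],
    [100,[0,0,0],-0.13],
    [100,[0,0,0],0],
    [100,[0,0,0],0],
  ],
)

```text
time: 2.55
position: [0.4706, -0.2102, 0.2611]
orientation: [[-0.069, 0.998, -0.0], [0.998, 0.069, 0.0], [0.0, -0.0, -1.0]]
ft_force: [-0.8, -0.9, -0.1]
gripper_width: 0.0854
gripper_force: 0.0
```

Run:
```python
from h import *
from plant import camera,state
c=camera("wrist");np.savez("pics/wrist1.npz",**c)
cv2.imwrite("pics/wrist1.png",cv2.resize(c["frame"],(800,600),interpolation=cv2.INTER_CUBIC))
s=state();print(s["position"],s["orientation"],s["joint_positions"],s["time"],s["ft_force"])
```

```text
[ 0.47066681 -0.21028752  0.26110667] [[-6.96392071e-02  9.97572204e-01 -2.78792644e-04]
 [ 9.97572225e-01  6.96392561e-02  1.70232571e-04]
 [ 1.89234194e-04 -2.66260937e-04 -9.99999947e-01]] [-5.64612819e-01 -2.28925019e-01  1.82760849e+00 -5.36908351e-06
  1.54323580e+00 -6.34308315e-01] 2.6 [-0.17973858  0.67616089  0.25632655]
```

View pics/wrist1.png

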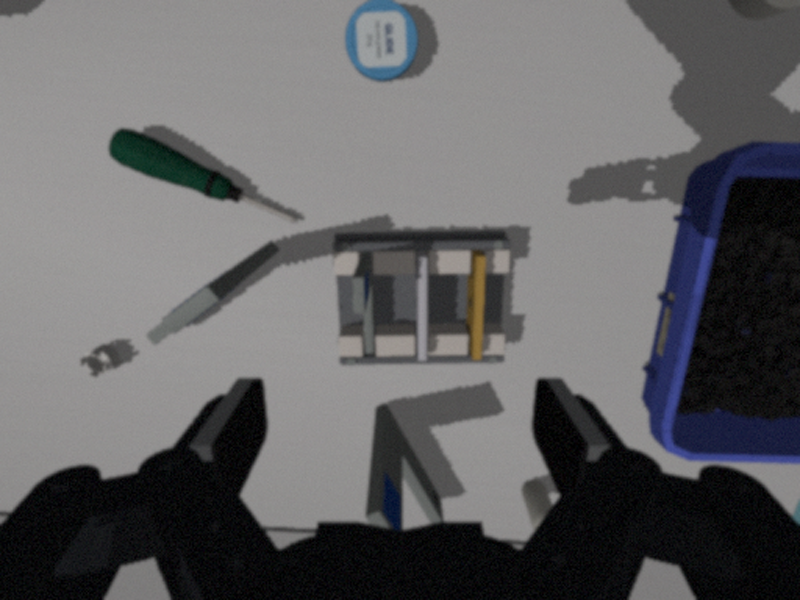

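Run:
```python
from h import *
np.set_printoptions(precision=4,suppress=True)
c=load("wrist1");f=c["frame"]
k=6;x0,y0=210,144
cv2.imwrite("pics/z1.png",cv2.resize(f[y0:y0+95,x0:x0+130],None,fx=k,fy=k,interpolation=cv2.INTER_CUBIC))
P=lambda x,y:(x/1.5625-.2,y/1.5625-.2)
for l,p,z in [("brass",(481,252),.05),("",(477.5,358),.05),("alu",(422,254),.05),("",(421,359),.05),("dec2base",(390,405),0),("dec2top",(370,515),.13),("",(440,520),.13),("dec1",(155,335),.13),("",(275,245),.03)]:
  print(l,onz(c,P(*p),z))
```

```text
brass [ 0.534  -0.2051  0.05  ]
 [ 0.5422 -0.2956  0.05  ]
alu [ 0.4881 -0.2099  0.05  ]
 [ 0.4949 -0.2998  0.05  ]
dec2base [ 0.4725 -0.3756  0.    ]
dec2top [ 0.4613 -0.3899  0.13  ]
 [ 0.5129 -0.3908  0.13  ]
dec1 [ 0.3168 -0.2571  0.13  ]
 [ 0.3681 -0.215   0.03  ]
```

View pics/z1.png

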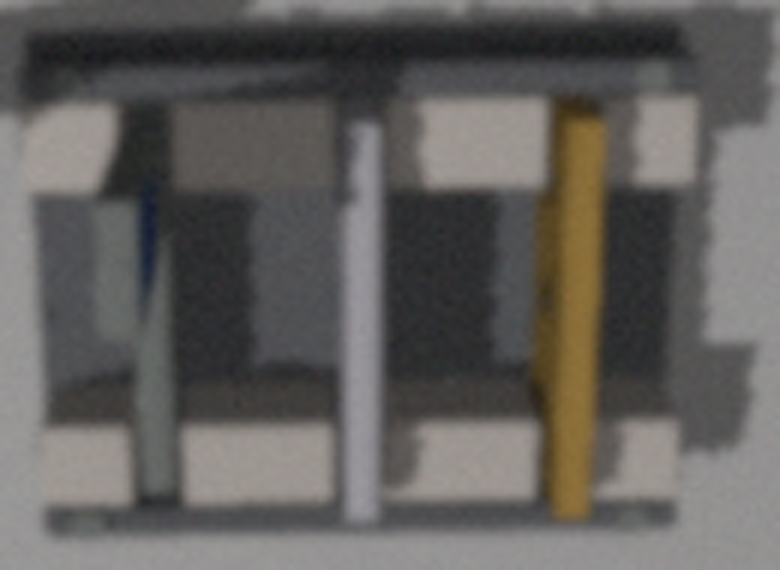

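Run:
```python
from h import *
np.set_printoptions(precision=4,suppress=True)
c=load("wrist1")
P=lambda x,y:(210+(x+.5)/6-.5,144+(y+.5)/6-.5)
g=[onz(c,P(*p),.108) for p in [(95,195),(138,195),(145,338),(100,338)]]
print(np.array(g),np.mean(g,0))
for p in [(137,492),(177,492),(180,240)]: print(onz(c,P(*p),.034))
for p in [(345,122),(382,122),(345,520),(380,520),(557,108),(604,108),(555,518),(588,518)]: print(onz(c,P(*p),.05))
```

```text
[[ 0.4396 -0.215   0.108 ]
 [ 0.447  -0.2145  0.108 ]
 [ 0.4494 -0.2406  0.108 ]
 [ 0.4415 -0.2412  0.108 ]] [ 0.4444 -0.2278  0.108 ]
[ 0.4454 -0.3049  0.034 ]
[ 0.4545 -0.3043  0.034 ]
[ 0.452  -0.2443  0.034 ]
[ 0.4849 -0.2121  0.05  ]
[ 0.4924 -0.2115  0.05  ]
[ 0.4921 -0.301   0.05  ]
[ 0.4998 -0.3005  0.05  ]
[ 0.5277 -0.2062  0.05  ]
[ 0.5373 -0.2055  0.05  ]
[ 0.538  -0.2974  0.05  ]
[ 0.5453 -0.2969  0.05  ]
```

move_arm(
  moves=[
    [60,[-0.77,-1.38,1.0],-0.01],
    [60,[-0.76,-1.37,2.0],0],
    [60,[0,0,3.0],0],
    [60,[0,0,3.0],0],
    [60,[0,0,2.5],0],
    [60,[0,0,2.0],0],
    [60,[0,0,1.5],0],
    [60,[0,0,0],0],
    [60,[0,0,0],0],
  ],
)

```text
time: 3.5
position: [0.4448, -0.2279, 0.1118]
orientation: [[-0.081, 0.997, 0.0], [0.997, 0.081, -0.0], [-0.0, 0.0, -1.0]]
ft_force: [0.7, -0.8, 0.6]
gripper_width: 0.0511
gripper_force: 0.0
```

Run:
```python
from h import *
from plant import camera,state
c=camera("wrist");np.savez("pics/wrist2.npz",**c)
cv2.imwrite("pics/wrist2.png",cv2.resize(c["frame"],(800,600),interpolation=cv2.INTER_CUBIC))
s=state();print(s["position"],s["orientation"],s["joint_positions"],s["time"],s["ft_force"])
```

```text
[ 0.4452543  -0.22819129  0.11256223] [[-0.08154259  0.99666858  0.00159499]
 [ 0.99666905  0.08154446 -0.00114267]
 [-0.00126892  0.0014965  -0.99999808]] [-6.22449090e-01 -1.45947161e-01  2.00979540e+00  1.62542500e-06
  1.27578236e+00 -7.04083803e-01] 3.55 [0.4350971  0.19809632 1.17684097]
```

View pics/wrist2.png

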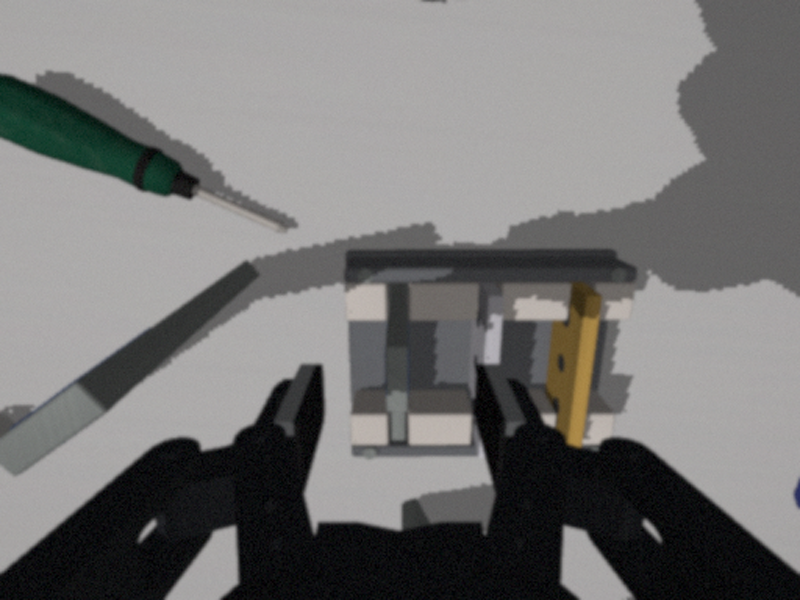

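move_arm(
  moves=[
    [60,[0,0,1.5],0],
    [60,[0,0,1.5],0],
    [60,[0,0,0.8],0],
    [60,[0,0,0],0],
    [60,[0,0,0],0],
    [0,[0,0,0],0],
    [0,[0,0,0],0],
    [0,[0,0,0],0],
    [0,[0,0,0],0],
    [0,[0,0,0],0],
    [0,[0,0,0],0],
    [0,[0,0,0],0],
  ],
  force=60,
)

```text
time: 4.75
position: [0.4449, -0.2279, 0.0739]
orientation: [[-0.082, 0.997, 0.001], [0.997, 0.082, -0.0], [-0.001, 0.001, -1.0]]
ft_force: [-1.5, 1.9, 5.1]
gripper_width: 0.007
gripper_force: 59.3
```

move_arm(
  moves=[
    [0,[0,0,0],0],
    [0,[0,0,0],0],
    [0,[0,0,0],0],
  ],
)

```text
time: 5.05
position: [0.4449, -0.2279, 0.0739]
orientation: [[-0.082, 0.997, 0.001], [0.997, 0.082, -0.0], [-0.001, 0.001, -1.0]]
ft_force: [-1.7, 0.5, 5.4]
gripper_width: 0.0072
gripper_force: 59.4
```

move_arm(
  moves=[
    [0,[0,0,-0.3],0],
    [0,[0,0,-0.5],0],
    [0,[0,0,-0.8],0],
    [0,[0,0,-1.0],0],
    [0,[0,0,-1.5],0],
    [0,[0,0,-1.5],0],
    [0,[0,0,-1.5],0],
    [0,[0,0,-1.5],0],
    [0,[0,0,-1.5],0],
    [0,[0,0,-1.5],0],
    [0,[0,0,-1.0],0],
    [0,[0,0,0],0],
  ],
)

```text
time: 6.25
position: [0.4454, -0.2283, 0.2016]
orientation: [[-0.082, 0.997, 0.003], [0.997, 0.082, -0.002], [-0.002, 0.003, -1.0]]
ft_force: [-0.4, 0.2, -0.7]
gripper_width: 0.0071
gripper_force: 58.4
```

move_arm(
  moves=[
    [0,[1.5,0.41,0],0],
    [0,[3.0,0.9,0],0],
    [0,[4.0,1.2,0],0],
    [0,[4.0,1.2,0],0],
    [0,[4.0,1.2,0],0],
    [0,[4.0,1.2,0],0],
    [0,[4.0,1.2,0],0],
    [0,[4.0,1.2,0],0],
    [0,[3.5,1.2,0],0],
    [0,[3.0,0.9,0],0.02],
    [0,[2.0,0.5,0],0.02],
    [0,[0,0,0],0],
  ],
)

```text
time: 7.45
position: [0.5243, 0.153, 0.1979]
orientation: [[-0.046, 0.999, -0.003], [0.999, 0.046, 0.001], [0.001, -0.003, -1.0]]
ft_force: [0.0, -0.4, -1.8]
gripper_width: 0.0073
gripper_force: 58.5
```

move_arm(
  moves=[
    [0,[0,0,0],0],
    [0,[0,0,0],0],
  ],
)

```text
time: 7.65
position: [0.5248, 0.1496, 0.1986]
orientation: [[-0.042, 0.999, -0.001], [0.999, 0.042, -0.0], [-0.0, -0.001, -1.0]]
ft_force: [-0.5, -0.4, -1.9]
gripper_width: 0.0074
gripper_force: 58.5
```

Run:
```python
from h import *
from plant import camera,state
for n in("wrist","side","scene"):
    c=camera(n);np.savez(f"pics/{n}3.npz",**c)
    if n=="wrist":cv2.imwrite("pics/wrist3.png",cv2.resize(c["frame"],(800,600),interpolation=cv2.INTER_CUBIC))
s=state();print(s["position"],s["orientation"],s["joint_positions"],s["time"],s["ft_force"])
```

```text
[0.52520106 0.1493207  0.19920491] [[-4.07685784e-02  9.99168596e-01 -1.98209418e-04]
 [ 9.99168613e-01  4.07685634e-02 -7.89688349e-05]
 [-7.08224666e-05 -2.01264077e-04 -9.99999977e-01]] [ 1.40712914e-01 -1.14304552e-01  1.83025504e+00 -5.09236579e-05
  1.42584949e+00  9.99404014e-02] 7.8 [ 0.13770179  0.22430959 -0.76873587]
```

View pics/wrist3.png

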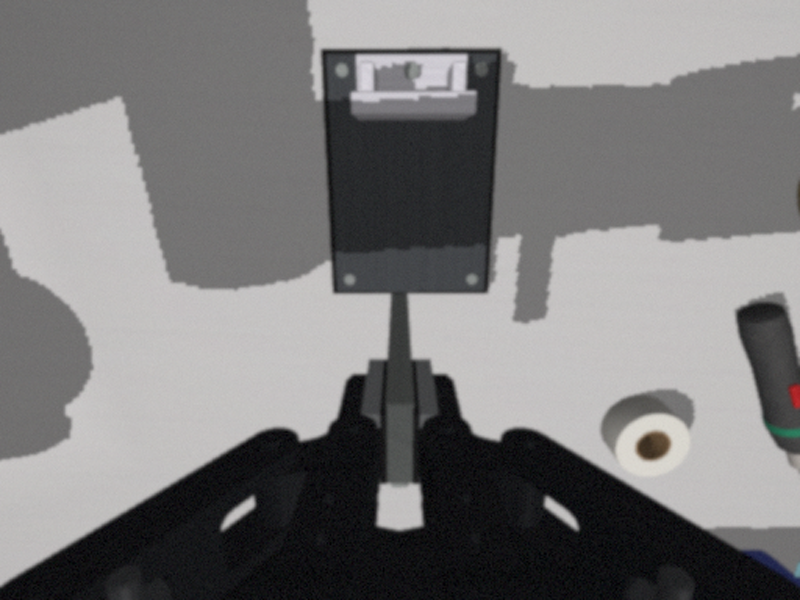

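Run:
```python
from h import *
np.set_printoptions(precision=4,suppress=True)
c=load("wrist3");P=lambda x,y:(x/1.5625-.2,y/1.5625-.2)
k=7;cv2.imwrite("pics/z3.png",cv2.resize(c["frame"][25:105,200:312],None,fx=k,fy=k,interpolation=cv2.INTER_CUBIC))
f=c["frame"].astype(int).mean(2)
for col in (235,250,265,280,295): print(col,f[50:90,col].astype(int))
for l,p,z in [("plate",(322,50),.015),("",(500,50),.015),("",(488,292),.015),("",(335,292),.015),("topback",(350,91),.065),("",(477,91),.065),("topfront",(352,103),.065),("",(476,103),.065),("bot",(353,117),.015),("",(474,117),.015),("heel",(408,292),.13)]:
  print(l,onz(c,P(*p),z))
```

```text
235 [213 215 213 210 213 214 214 203 189 193 203 204 205 201 189 156 130 124
 128 125 122 120 112  99  92  87  70  51  42  43  43  41  42  43  42  40
  43  40  41  44]
250 [126 124 125 128 125 121 125 130 155 186 203 202 187 156 130 123 123 127
 125 124 124 116 113 100  92  84  72  53  47  41  43  44  38  42  46  42
  45  39  44  41]
265 [164 175 173 166 160 159 150 143 161 188 204 204 198 181 148 129 127 123
 124 124 123 119 110 100  93  89  70  52  44  41  44  44  39  38  39  43
  48  39  41  43]
280 [206 205 208 206 191 159 132 138 163 190 203 193 159 131 123 124 122 124
 125 124 124 118 109  99  93  87  74  55  47  44  42  39  44  41  44  42
  46  44  43  45]
295 [211 210 208 206 205 206 206 199 189 181 158 131 125 124 121 121 121 122
 125 122 120 121 109 100  88  79  70  53  45  44  36  38  44  45  43  43
  40  46  40  39]
plate [0.4695 0.2848 0.015 ]
 [0.5825 0.2894 0.015 ]
 [0.591  0.1287 0.015 ]
 [0.4777 0.124  0.015 ]
topback [0.4928 0.2561 0.065 ]
 [0.5627 0.259  0.065 ]
topfront [0.494 0.25  0.065]
 [0.5627 0.2529 0.065 ]
bot [0.4897 0.2458 0.015 ]
 [0.5696 0.2491 0.015 ]
heel [0.5282 0.1617 0.13  ]
```

View pics/z3.png

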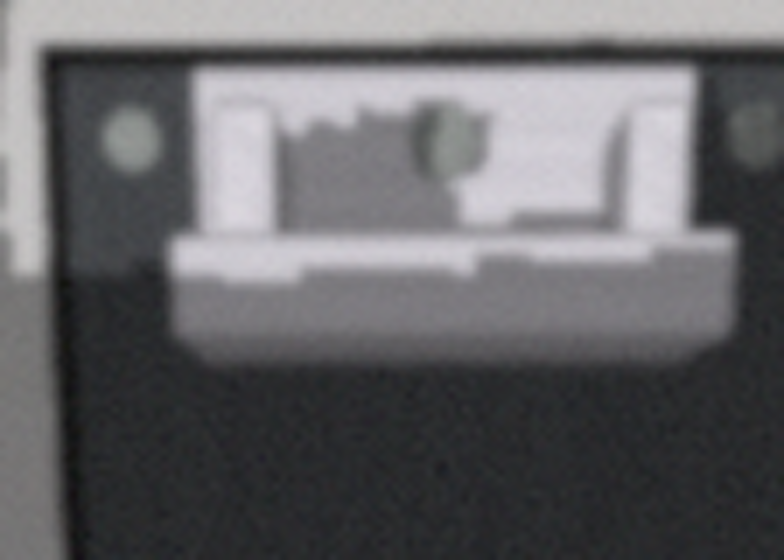

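Run:
```python
from h import *
np.set_printoptions(precision=4,suppress=True)
c=load("wrist3");f=cv2.GaussianBlur(c["frame"],(0,0),.6).astype(float).mean(2)
def rows(cols,r0,r1,lev):
    out=[]
    for x in cols:
        v=f[r0:r1,x]
        i=np.where((v[:-1]-lev)*(v[1:]-lev)<=0)[0][-1]
        out.append((x,r0+i+(v[i]-lev)/(v[i]-v[i+1])))
    return np.array(out)
for n,r,z in [("bottom",rows(range(233,298),68,84,62),.015),("topfront",rows(range(230,302),68,76,112),.065),("plate front",rows(list(range(220,245))+list(range(266,308)),178,195,120),.0),("plate back",rows(range(212,315),28,36,110),.0)]:
    p=np.polyfit(r[:,0],r[:,1],1);e=[onz(c,(x,np.polyval(p,x)),z) for x in(r[0,0],r[-1,0])];d=e[1]-e[0]
    print(n,p,np.std(r[:,1]-np.polyval(p,r[:,0])),e,"yaw",np.arctan2(d[1],d[0]),"y at x=.53",np.interp(.53,[e[0][0],e[1][0]],[e[0][1],e[1][1]]))
# held square: foot/heel edges
print(onz(c,(224.6,72.3),.065),onz(c,(304.6,72.3),.065))
```

```text
bottom [-0.0007 76.7811] 0.09063216605635097 [array([0.4972, 0.2442, 0.015 ]), array([0.5634, 0.247 , 0.015 ])] yaw 0.0419597429924892 y at x=.53 0.24558219118697466
topfront [-0.0033 72.6161] 0.10209863850430428 [array([0.4983, 0.2453, 0.065 ]), array([0.5602, 0.248 , 0.065 ])] yaw 0.04433561789762373 y at x=.53 0.24666468864341115
plate front [ -0.0011 187.4051] 0.026476624485532545 [array([0.4827, 0.1189, 0.    ]), array([0.588 , 0.1234, 0.    ])] yaw 0.04308963516519622 y at x=.53 0.12094666080589178
plate back [-0.0037 33.9865] 1.297532025068965 [array([0.4735, 0.2864, 0.    ]), array([0.5794, 0.2911, 0.    ])] yaw 0.04444828596888004 y at x=.53 0.28891975659933156
[0.4936 0.2447 0.065 ] [0.5634 0.2476 0.065 ]
```

move_arm(
  moves=[
    [0,[1.5,0.17,0],-0.002],
    [0,[2.2,0.17,0],0],
    [0,[2.2,0.17,0],0],
    [0,[1.45,0.16,0],0],
    [0,[0,0,1.0],0],
    [0,[0,0,1.8],0],
    [0,[0,0,2.0],0],
    [0,[0,0,2.0],0],
    [0,[0,0,2.0],0],
    [0,[0,0,1.4],0],
    [0,[0,0,0.8],0],
    [0,[0,0,0],0],
  ],
)

```text
time: 9.0
position: [0.528, 0.2233, 0.0878]
orientation: [[-0.044, 0.999, -0.003], [0.999, 0.044, -0.001], [-0.001, -0.003, -1.0]]
ft_force: [0.4, 0.1, -1.8]
gripper_width: 0.007
gripper_force: 58.5
```

move_arm(
  moves=[
    [0,[0,0,0],0],
    [0,[0,0,0],0],
    [0,[0,0,0],0],
  ],
)

```text
time: 9.3
position: [0.5296, 0.2241, 0.0905]
orientation: [[-0.044, 0.999, 0.002], [0.999, 0.044, 0.001], [0.0, 0.002, -1.0]]
ft_force: [1.0, 0.2, -1.6]
gripper_width: 0.0071
gripper_force: 58.5
```

Run:
```python
from h import *
from plant import camera,state
for n in("wrist","side","scene"):
    c=camera(n);np.savez(f"pics/{n}4.npz",**c);f=c["frame"]
    if n=="wrist":W=cv2.resize(f[60:360,140:400],(520,600),interpolation=cv2.INTER_CUBIC)
    if n=="side":S=cv2.resize(f[120:220,205:298],(280,300),interpolation=cv2.INTER_CUBIC)
    if n=="scene":Q=cv2.resize(f[235:335,130:223],(280,300),interpolation=cv2.INTER_CUBIC)
cv2.imwrite("pics/v4.png",np.hstack([W,np.vstack([S,Q])]))
s=state();print(s["position"],s["orientation"],s["joint_positions"],s["time"],s["ft_force"],s["ft_torque"])
```

```text
[0.52918967 0.22393055 0.08992513] [[-4.40113716e-02  9.99030533e-01  9.96254496e-04]
 [ 9.99031005e-01  4.40111234e-02  2.69649505e-04]
 [ 2.25541809e-04  1.00715677e-03 -9.99999467e-01]] [ 2.70821554e-01  6.27292888e-02  1.84902657e+00 -7.11181451e-06
  1.22880471e+00  2.26798456e-01] 9.45 [ 0.26640386 -0.2700179  -1.85216796] [ 0.01909132  0.00051768 -0.01586857]
```

View pics/v4.png

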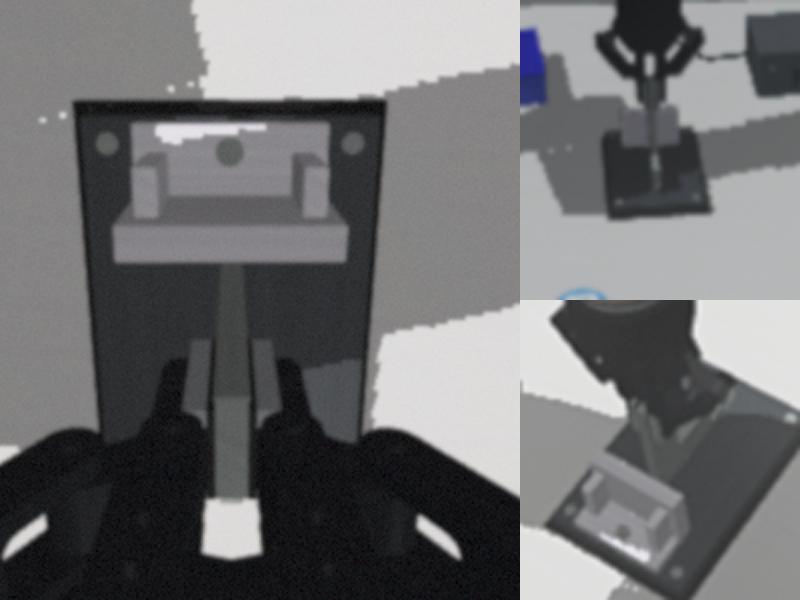

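move_arm(
  moves=[
    [0,[0,0,0.2],0],
    [0,[0,0,0.2],0],
    [0,[0,0,0.2],0],
    [0,[0,0,0.1],0],
    [0,[0,0,0],0],
    [0,[0,0,0],0],
  ],
)

```text
time: 10.05
position: [0.5288, 0.2238, 0.0823]
orientation: [[-0.044, 0.999, -0.0], [0.999, 0.044, -0.0], [-0.0, -0.0, -1.0]]
ft_force: [-0.0, -0.3, -1.4]
gripper_width: 0.0071
gripper_force: 58.5
```

move_arm(
  moves=[
    [0,[0,0,0.1],0],
    [0,[0,0,0],0],
    [0,[0,0,0],0],
  ],
)

```text
time: 10.35
position: [0.5289, 0.2238, 0.0813]
orientation: [[-0.044, 0.999, 0.0], [0.999, 0.044, 0.0], [0.0, 0.0, -1.0]]
ft_force: [-0.4, -0.8, -1.3]
gripper_width: 0.0074
gripper_force: 58.5
```

move_arm(
  moves=[
    [0,[0,0,0.1],0],
    [0,[0,0,0],0],
    [0,[0,0,0],0],
  ],
)

```text
time: 10.65
position: [0.5291, 0.2239, 0.0809]
orientation: [[-0.044, 0.999, 0.0], [0.999, 0.044, 0.0], [0.0, 0.0, -1.0]]
ft_force: [-1.6, -0.7, 3.4]
gripper_width: 0.007
gripper_force: 59.1
```

move_arm(
  moves=[
    [0,[0.2,0,0],0],
    [0,[0.2,0,0],0],
    [0,[0.2,0,0],0],
    [0,[0.1,0,0],0],
    [0,[0,0,0],0],
    [0,[0,0,0],0],
  ],
)

```text
time: 11.25
position: [0.5292, 0.2309, 0.081]
orientation: [[-0.044, 0.999, 0.002], [0.999, 0.044, -0.0], [-0.0, 0.002, -1.0]]
ft_force: [0.3, -2.3, 6.0]
gripper_width: 0.0074
gripper_force: 59.6
```

move_arm(
  moves=[
    [0,[0.1,0,0],0],
    [0,[0,0,0],0],
    [0,[0,0,0],0],
  ],
)

```text
time: 11.55
position: [0.5292, 0.2317, 0.081]
orientation: [[-0.044, 0.999, 0.002], [0.999, 0.044, -0.0], [-0.0, 0.001, -1.0]]
ft_force: [-0.2, -2.9, 4.9]
gripper_width: 0.0073
gripper_force: 59.6
```

move_arm(
  moves=[
    [0,[0.1,0,0],0],
    [0,[0,0,0],0],
    [0,[0,0,0],0],
  ],
)

```text
time: 11.85
position: [0.5291, 0.2327, 0.081]
orientation: [[-0.044, 0.999, 0.001], [0.999, 0.044, -0.0], [-0.0, 0.001, -1.0]]
ft_force: [0.5, -2.8, 5.3]
gripper_width: 0.0074
gripper_force: 59.6
```

move_arm(
  moves=[
    [0,[0.1,0,0],0],
    [0,[0,0,0],0],
    [0,[0,0,0],0],
  ],
)

```text
time: 12.15
position: [0.529, 0.2337, 0.0809]
orientation: [[-0.044, 0.999, 0.001], [0.999, 0.044, -0.0], [-0.0, 0.001, -1.0]]
ft_force: [-0.1, -2.7, 4.9]
gripper_width: 0.0071
gripper_force: 59.6
```

move_arm(
  moves=[
    [0,[0.05,0,0],0],
    [0,[0,0,0],0],
    [0,[0,0,0],0],
  ],
)

```text
time: 12.45
position: [0.529, 0.2342, 0.081]
orientation: [[-0.044, 0.999, 0.001], [0.999, 0.044, -0.001], [-0.001, 0.001, -1.0]]
ft_force: [-0.5, -3.5, 5.7]
gripper_width: 0.0071
gripper_force: 59.6
```

move_arm(
  moves=[
    [0,[0.05,0,0],0],
    [0,[0,0,0],0],
    [0,[0,0,0],0],
  ],
)

```text
time: 12.75
position: [0.529, 0.2342, 0.0809]
orientation: [[-0.044, 0.999, 0.001], [0.999, 0.044, -0.001], [-0.002, 0.001, -1.0]]
ft_force: [0.1, -4.8, 5.8]
gripper_width: 0.0075
gripper_force: 59.6
```

move_arm(
  moves=[
    [0,[0.05,0,0],0],
    [0,[0,0,0],0],
    [0,[0,0,0],0],
  ],
)

```text
time: 13.05
position: [0.529, 0.2343, 0.0809]
orientation: [[-0.044, 0.999, 0.001], [0.999, 0.044, -0.002], [-0.002, 0.001, -1.0]]
ft_force: [-0.2, -7.3, 6.6]
gripper_width: 0.0072
gripper_force: 59.7
```

move_arm(
  moves=[
    [0,[0.05,0,0],0],
    [0,[0,0,0],0],
    [0,[0,0,0],0],
  ],
)

```text
time: 13.35
position: [0.529, 0.2343, 0.0809]
orientation: [[-0.044, 0.999, 0.001], [0.999, 0.044, -0.003], [-0.003, 0.001, -1.0]]
ft_force: [-0.2, -8.6, 7.0]
gripper_width: 0.0073
gripper_force: 59.8
```

Run:
```python
from h import *
from plant import camera,state
for n in("wrist","side","scene"):
    c=camera(n);np.savez(f"pics/{n}5.npz",**c);f=c["frame"]
    if n=="wrist":W=cv2.resize(f[100:300,170:344],(520,598),interpolation=cv2.INTER_CUBIC)
    if n=="side":S=cv2.resize(f[135:205,220:285],(278,299),interpolation=cv2.INTER_CUBIC)
    if n=="scene":Q=cv2.resize(f[235:335,130:223],(278,299),interpolation=cv2.INTER_CUBIC)
cv2.imwrite("pics/v5.png",np.hstack([W,np.vstack([S,Q])]))
s=state();print(s["position"],s["orientation"],s["time"],s["ft_force"],s["ft_torque"])
```

```text
[0.52904044 0.23431351 0.08098281] [[-4.41464201e-02  9.99024426e-01  1.13574402e-03]
 [ 9.99019357e-01  4.41499844e-02 -3.33225607e-03]
 [-3.37914829e-03  9.87523084e-04 -9.99993803e-01]] 13.5 [-0.74732775 -8.99886641  6.29697902] [-1.44925404  0.06934372  0.06742231]
```

View pics/v5.png

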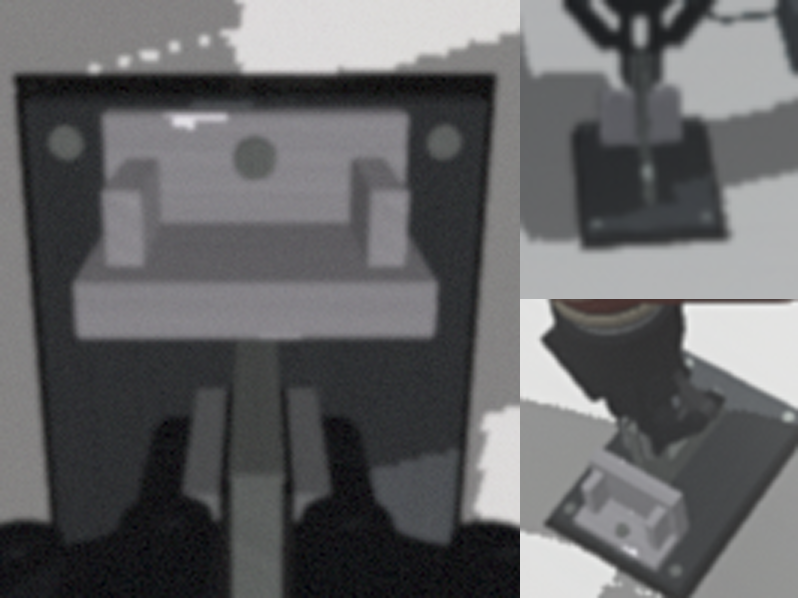

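move_arm(
  moves=[
    [0,[-0.05,0,0.1],0],
    [0,[0,0,0.1],0],
    [0,[0,0,0],0],
    [0,[0,0,0],0],
    [0,[0,0,0],0],
    [0,[0,0,0],0],
  ],
)

```text
time: 14.1
position: [0.5293, 0.2343, 0.0809]
orientation: [[-0.044, 0.999, 0.001], [0.999, 0.044, -0.003], [-0.003, 0.001, -1.0]]
ft_force: [-4.5, -8.7, 15.2]
gripper_width: 0.007
gripper_force: 61.2
```

Run:
```python
from plant import state
s=state();print(s["position"],s["orientation"],s["time"],s["ft_force"],s["ft_torque"])
```

```text
[0.529312   0.23429168 0.08088301] [[-0.04427982  0.99901853  0.00113283]
 [ 0.99901539  0.04428275 -0.00270112]
 [-0.00274864  0.00101211 -0.99999571]] 14.1 [-4.4804211  -8.74857787 15.16834554] [-1.55115336  0.83613453  0.01116931]
```

move_arm(
  moves=[
    [0,[-0.05,-0.05,0],0],
    [0,[0,0,0],0],
    [0,[0,0,0],0],
    [0,[0,0,0],0],
    [0,[0,0,0],0],
  ],
)

```text
time: 14.6
position: [0.5292, 0.2342, 0.0809]
orientation: [[-0.044, 0.999, 0.002], [0.999, 0.044, -0.002], [-0.002, 0.002, -1.0]]
ft_force: [-2.7, -5.6, 12.5]
gripper_width: 0.0072
gripper_force: 60.9
```

Run:
```python
from plant import state
s=state();print(s["position"],s["orientation"],s["time"],s["ft_force"],s["ft_torque"])
```

```text
[0.5292425  0.23423939 0.08093207] [[-0.04415852  0.99902162  0.0024145 ]
 [ 0.9990232   0.04416229 -0.0015301 ]
 [-0.00163523  0.00234457 -0.99999591]] 14.6 [-2.66213229 -5.57176201 12.53371961] [-1.34651533  0.60097861 -0.02840112]
```

move_arm(
  moves=[
    [0,[0.03,-0.02,0],0],
    [0,[0,0,0],0],
    [0,[0,0,0],0],
    [0,[0,0,0],0],
    [0,[0,0,0],0],
    [0,[0,0,0],0],
  ],
)

```text
time: 15.2
position: [0.5292, 0.2343, 0.0809]
orientation: [[-0.044, 0.999, 0.003], [0.999, 0.044, -0.002], [-0.002, 0.003, -1.0]]
ft_force: [-1.9, -7.6, 13.3]
gripper_width: 0.007
gripper_force: 60.8
```

Run:
```python
from plant import state,close_job
s=state();print(s["position"],s["orientation"],s["time"],s["ft_force"],s["ft_torque"])
if s["ft_force"][1]<-4 and s["ft_force"][2]>5: print(close_job())
```

```text
[0.52917902 0.23426511 0.08089987] [[-0.04408176  0.99902427  0.00270126]
 [ 0.99902557  0.04408737 -0.00205326]
 [-0.00217034  0.00260812 -0.99999424]] 15.2 [-1.88221786 -7.61109596 13.25397511] [-1.42399518  0.50352295 -0.0144067 ]
the job is handed in; nothing more can be done
None
```

The square is in the corner, still gripped and pressed with about 13 N down and 8 N sideways, and the job was handed in at 15.2 s; I judged flushness from contact forces and positions, since the pictures could not show it that finely.

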